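Put the brass disc set away on its locking spindle

TASK

The largest brass disc is already on the upright spindle in the drawer: thread the medium disc and then the small one onto it with their raised collars up, lowering each all the way down rather than letting it fall. Then push the brass bolt fully home by its upright lug so that it covers the top of the spindle and locks the set in. Leave the stopwatch, caliper and pencil sharpener lying where they are, and let go of everything at the end.

Things in the scene. Friction and masses are not known exactly. Their poses are not given: they have to be found in the camera images.
- stand: Fixed green stand on the drawer floor. Origin: under its base plate (130 mm in x, y -155 to +65 mm, 10 mm thick), on the axis of the steel spindle; z up. Spindle 19 mm thick, its top 84 mm above the origin, the last 8 mm tapering to 8 mm. A post with the bolt's guide block stands at y -95 to -145 mm, 34 mm wide, top 105 mm above the origin. Turned at most 0.2 rad from the world axes.
- spindle_tip (a point): Centre of the spindle's top, 84 mm above the stand's origin; z up.
- bolt (a joint): Brass bolt: 12 mm rod, axis 93 mm above the stand's origin, sliding along the stand's y. Value in m: 0 = home against its stop (tip 12 mm past the spindle's axis, just above its top); grows as it is drawn out to -y, at most 0.1. Starts drawn out 0.075 to 0.095, clear of the spindle. Friction about 2 N, light damping, no spring: stays where left.
- bolt_lug (a point): Point on the back face (facing the stand's -y, away from the spindle) of the bolt's upright brass lug: 34 mm wide (x), 12 mm thick (y), from 87 to 137 mm above the stand's origin; the point is mid-width, 117 mm above that origin. The rod ends flush with this face. Pushing it along the stand's +y shuts the bolt. Axes as the stand's.
- large_c (a point): Centre of the largest brass disc: 110 mm diameter, 12 mm thick, 24 mm bore, already lying round the spindle on the base plate (its top 22 mm above the stand's origin). 0.9 kg.
- medium_c (a point): Centre (half-way up, on the axis) of the medium brass disc: flange 86 mm diameter, 8 mm thick, with a raised collar on top 40 mm diameter, 20 mm high; 28 mm overall, 24 mm bore right through. Lies flat, collar up (z up), on the drawer floor 8 mm above the work surface; about 0.5 kg. Seated on the large disc its centre is 36 mm above the stand's origin. Medium and small may swap places.
- small_c (a point): Centre (half-way up, on the axis) of the small brass disc: flange 64 mm diameter, 8 mm thick, with a raised collar on top 40 mm diameter, 20 mm high; 28 mm overall, 24 mm bore right through. Lies flat, collar up (z up), on the drawer floor 8 mm above the work surface; about 0.32 kg. Seated on the medium disc its centre is 64 mm above the stand's origin. Medium and small may swap places.
- stopwatch: Black stopwatch, 60 mm diameter, 17 mm thick, white dial, lying flat; origin at the centre of its underside. Bystander.
- caliper: Metal caliper, beam 190 mm along its y, jaws out to 50 mm towards its -x, 10 mm thick; origin under the middle of the beam. Bystander.
- sharpener: Yellow plastic pencil sharpener, 35 by 60 by 30 mm high; origin at the centre of its underside. Bystander.

How it is judged (in metres and radians):
On the way, in this order (a step that is already met when the one before it is completed fails the run):
1. the medium disc is threaded and down on the large one (horizontal distance between medium_c and spindle_tip below 0.006 m and z of medium_c in the frame of stand between 0.032 and 0.04 m and angle between medium_c's own z axis and vertical below 0.1 rad), for 0.2 s.
2. the small disc is threaded and down on the medium one (all of step 1 and horizontal distance between small_c and spindle_tip below 0.006 m and z of small_c in the frame of stand between 0.059 and 0.069 m and angle between small_c's own z axis and vertical below 0.1 rad), for 0.2 s.
At the end, for the whole second after the job is handed in: All three discs lie flat on the spindle, largest at the bottom, medium, then small on top, collars up, each seated on the one below (within 4 mm, 5 mm for the small one; within 6 mm of the spindle's axis) and at rest; the bolt is home to within 8 mm of its stop (all of step 2 and horizontal distance between large_c and spindle_tip below 0.006 m and z of large_c in the frame of stand between 0.012 and 0.02 m and angle between large_c's own z axis and vertical below 0.1 rad and value of joint bolt below 0.008 m and linear speed of each of medium, small below 0.02 m/s); the robot touches nothing.
It fails at once if the stopwatch is pushed more than 30 mm from where it lay (distance of stopwatch from where it was at the start of the episode above 0.03 m).
It fails at once if the caliper is pushed more than 30 mm from where it lay (distance of caliper from where it was at the start of the episode above 0.03 m).
It fails at once if the sharpener is pushed more than 30 mm from where it lay (distance of sharpener from where it was at the start of the episode above 0.03 m).
It fails at once if the medium disc is let fall down the spindle (faster than 0.5 m/s out of the fingers) (horizontal distance between medium_c and spindle_tip below 0.02 m and contact force between the fingers and medium below 0.1 N and linear speed of medium above 0.5 m/s).
It fails at once if the small disc is let fall down the spindle (faster than 0.5 m/s out of the fingers) (horizontal distance between small_c and spindle_tip below 0.02 m and contact force between the fingers and small below 0.1 N and linear speed of small above 0.5 m/s).
It also fails if it takes over 72 s, if anything falls off the work surface, if the arm or the gripper's body presses on something with over 40 N, if the wrist force passes 120 N, or if a joint passes its speed limit or range.

ROBOT

A 6-joint arm with a two-finger parallel gripper is mounted at the origin on the work surface. World frame = base frame: x ahead of the robot, y to its left, z up, the work surface at z = 0. Lengths are in mm, angles in rad, forces in N, time in s.
With the tool pointing down it reaches from about 275 to 750 mm from the base axis. Payload 10.2 kg.
Tool frame: the origin (TCP) lies on the centre line of the jaws, within the pads' length; the fingertips stand 19 mm ahead of it and the grasp point (between the pads) is the TCP; z points along the fingers, y is the direction in which the jaws open and shut (so a half turn about z gives the same grasp; the last joint's range is limited). The gripper opens to 85 mm and grips with 20 to 120 N. Pads are 22 mm wide; open, the fingers measure 114 mm over their backs; the gripper's body (76 mm by 85 mm) begins 54 mm behind the grasp point. The pads swing forward as they close: fully open they stand 13 mm farther back than shut.
Start: joints at [1.021, 0.313, 1.498, -0, 1.331, -0.223], TCP at [168.545, 497.216, 250.294] pointing down, gripper open.
Joint ranges: [-2.94, 2.94], [-0.97, 2.17], [0.19, 2.56], [-1.23, 4.37], [0.02, 3.11], [-2.88, 2.88]. Speed limits (rad/s): [2.39, 2.39, 3.01, 3.14, 3.14, 3.14].

INTERFACE

Orientations are given as a unit quaternion [w, x, y, z].
In Python, from bench import env gives the robot as it stands. The module is installed in compiled form; this text tells all that it offers. Calls block until the motion is done:
- env.goto(position, orientation): joint-space move of the TCP to a pose.
- env.servo_line(position, frame=None, speed=150): straight line of the TCP; frame=None keeps the orientation; speed is the mean speed in mm/s.
- env.set_joints(angles): joint-space move.
- env.let_go() and env.gripper_close(): open the fingers fully, or close them until they stop; the grip force is fixed at half the most.
- env.wait(seconds).
- env.ik(position, orientation): joint angles nearest the present ones, or None.
- env.read_state(): the state.
- env.get_image(name): name is "scene" or "top" or "wrist"; returns a dict with "image" (384x512x3 uint8, red, green, blue), "depth" (384x512 float32, mm along the optical axis (not along the pixel's ray), 0 where there is no reading), "mtx" (3x3 intrinsics, pixels), "T" (4x4, takes a point from camera to world coordinates). Camera axes: x right, y down, z forward; pixel columns grow to the right and rows downward; lengths in mm; the calibration is good to about 2 mm. A picture is of the moment at which its call begins.
A pose or a line that the arm cannot do raises env.Unreachable and nothing moves.
- env.finish_job(): hands the job in, once; it reports no verdict.
The state is a dict: "clock": time; "q": joint angles; "joint_velocities": joint speeds; "joint_efforts": joint torques, N m; "tool_pos": TCP position; "orientation": TCP orientation; "wrist_force": force on the tool from outside, world axes, zero at the start; "torque": the same for the moment, N m; "finger_gap": finger opening in mm.
Only numpy, scipy, OpenCV 4.12 (cv2) and the standard library are available. Lean on these libraries where they do the work, as an engineer would, in place of code of your own. Each camera call takes 0.05 s, during which the arm holds its last target.

## Working session

There is one attempt and no reset: what is moved stays moved. The work goes in short steps, each a Python script; the robot and the scene stay as the last script left them, time stands still between calls to the robot, and variables do not carry over. Pictures are saved under pics/ and viewed, and the job is handed in when it is done.

```bash
ls; mkdir -p pics
cat > h.py <<'E'
import numpy as np, cv2
from bench import env
def shot(name,fn=None):
    d=env.get_image(name)
    np.savez('/tmp/%s.npz'%(fn or name),**{k:np.array(v) for k,v in d.items()})
    cv2.imwrite('pics/%s.png'%(fn or name),cv2.cvtColor(d['image'],cv2.COLOR_RGB2BGR))
    return d
E
python3 - <<'E'
from h import *
for n in ['scene','top','wrist']:
    d=shot(n,n+'0'); print(n,d['mtx'],d['T'])
s=env.read_state();print(s)
E
```

```text
pics
scene [[398.71004866   0.         252.24205561]
 [  0.         398.71004866 189.64960078]
 [  0.           0.           1.        ]] [[ 1.98311106e-01  7.69473074e-01 -6.07111104e-01  1.17140886e+03]
 [ 9.80081506e-01 -1.48961712e-01  1.31341727e-01 -1.10297559e+02]
 [ 1.06276127e-02 -6.21064889e-01 -7.83687092e-01  9.00897417e+02]
 [ 0.00000000e+00  0.00000000e+00  0.00000000e+00  1.00000000e+00]]
top [[371.16185288   0.         259.6223247 ]
 [  0.         371.16185288 187.10146582]
 [  0.           0.           1.        ]] [[-2.40985304e-03 -9.96313103e-01  8.57577548e-02  5.09950034e+02]
 [-9.99774272e-01  5.90155057e-04 -2.12380776e-02  3.81959756e+01]
 [ 2.11091646e-02 -8.57895776e-02 -9.96089630e-01  9.85078895e+02]
 [ 0.00000000e+00  0.00000000e+00  0.00000000e+00  1.00000000e+00]]
wrist [[268.04659486   0.         258.45524668]
 [  0.         268.04659486 198.06629356]
 [  0.           0.           1.        ]] [[ 3.20886345e-01  9.12529232e-01  2.53618519e-01  1.03520725e+02]
 [ 9.47117701e-01 -3.09201512e-01 -8.58049290e-02  5.19863566e+02]
 [ 1.19723663e-04  2.67740219e-01 -9.63491132e-01  3.73965276e+02]
 [ 0.00000000e+00  0.00000000e+00  0.00000000e+00  1.00000000e+00]]
{'clock': 0.15, 'q': array([ 1.02058402e+00,  3.13327921e-01,  1.49822047e+00,  2.98153156e-05,
        1.33099881e+00, -2.23386729e-01]), 'joint_velocities': array([-0.00075744, -0.00294766, -0.00270908, -0.00202342, -0.00048254,
        0.00066402]), 'joint_efforts': array([ 2.09222388e-03, -4.12373328e+01, -2.59796029e+01, -7.12530800e-05,
        3.21782660e-03,  1.44472875e-05]), 'tool_pos': array([168.45809653, 497.07133944, 249.87907914]), 'orientation': array([-1.93449768e-04,  1.62689954e-01,  9.86677126e-01, -4.36550964e-04]), 'wrist_force': array([ 0.48549152,  0.48050017, -0.25776381]), 'torque': array([ 0.0377097 , -0.00176012,  0.05320663]), 'finger_gap': 85.25819841388424}
```

View pics/scene0.png

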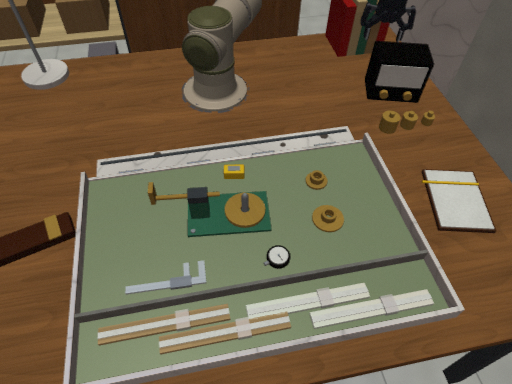

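View pics/top0.png

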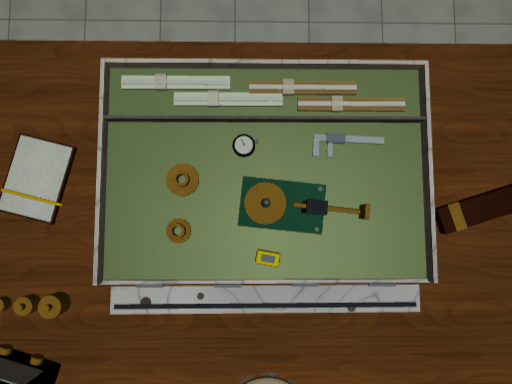

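View pics/wrist0.png

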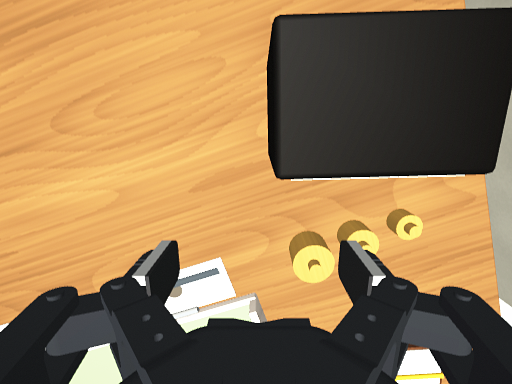

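Scene view: the small disc is at about (316,180), the medium at (328,217), the spindle at (245,205) and the lug at (152,193). Top view: the medium is at (182,180), the small at (178,231), the spindle at (265,203) and the lug at (366,211). I'll enlarge these areas to read pixels.

Run:
```python
import cv2
t=cv2.imread('pics/top0.png'); s=cv2.imread('pics/scene0.png')
cv2.imwrite('pics/topA.png',cv2.resize(t[150:260,150:390],None,fx=3.3,fy=3.3,interpolation=cv2.INTER_CUBIC))
cv2.imwrite('pics/sceneA.png',cv2.resize(s[160:250,140:360],None,fx=3.6,fy=3.6,interpolation=cv2.INTER_CUBIC))
```

```text
(no output)
```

View pics/topA.png

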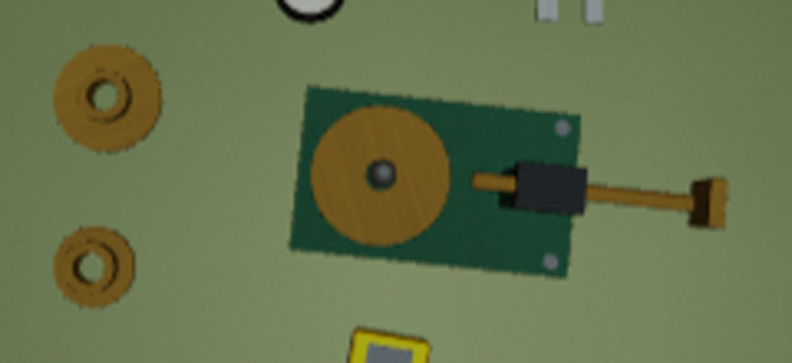

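View pics/sceneA.png

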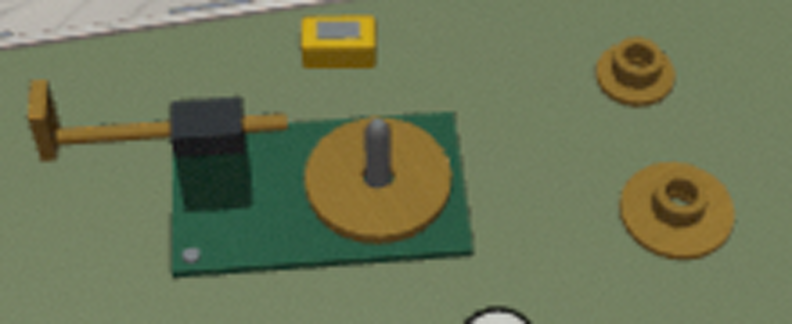

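```bash
cat >> h.py <<'E'
def load(n): return dict(np.load('/tmp/%s.npz'%n))
def cloud(d):
    K,T=d['mtx'],d['T'];z=d['depth'].astype(float)
    v,u=np.mgrid[:z.shape[0],:z.shape[1]]
    P=np.stack([(u-K[0,2])/K[0,0]*z,(v-K[1,2])/K[1,1]*z,z],-1)@T[:3,:3].T+T[:3,3]
    P[z<=0]=np.nan
    return P
def ray(d,u,v):
    K,T=d['mtx'],d['T']
    r=T[:3,:3]@np.array([(u-K[0,2])/K[0,0],(v-K[1,2])/K[1,1],1]); return T[:3,3],r/np.linalg.norm(r)
def onplane(d,u,v,z):
    o,r=ray(d,u,v); return o+r*(z-o[2])/r[2]
def tri(obs):
    A=np.zeros((3,3));b=np.zeros(3)
    for d,u,v in obs:
        o,r=ray(d,u,v);M=np.eye(3)-np.outer(r,r);A+=M;b+=M@o
    p=np.linalg.solve(A,b); 
    return p,[np.linalg.norm((np.eye(3)-np.outer(r,r))@(p-o)) for o,r in [ray(*x) for x in obs]]
E
python3 - <<'E'
from h import *
t=load('top0');s=load('scene0')
for d,pts in((t,dict(med=(182,180),small=(178,231),spin=(265,203),lug=(366,211),sw=(244,145),cal=(345,140),sharp=(268,258),floor=(220,200))),(s,dict(small=(316,180),med=(328,217),spin=(245,196),lug=(152,193),floor=(290,200)))):
    P=cloud(d)
    for k,(u,v) in pts.items(): 
        q=P[v-3:v+4,u-3:u+4].reshape(-1,3); print(k,P[v,u].round(1), 'max z',np.nanmax(q[:,2]).round(1),'min',np.nanmin(q[:,2]).round(1))
E
```

```text
med [612.6 221.3  11.5] max z 39.8 min 4.6
small [479.6 229.6  11.2] max z 40.2 min 3.7
spin [548.3   6.4  94.8] max z 94.8 min 18.5
lug [ 527.6 -221.1  146.4] max z 147.8 min 128.6
sw [703.   58.4  26.7] max z 27.5 min 21.8
cal [ 719.6 -210.8   13.7] max z 23.7 min 5.7
sharp [412.4  -2.5  41.7] max z 42.3 min 35.7
floor [560.  121.5   9.5] max z 12.1 min 4.1
small [499.1 219.8  32.9] max z 38.5 min 7.9
med [628.8 212.5  35.3] max z 38.5 min 7.2
spin [559.7   3.3  89.5] max z 93.8 min 26.0
lug [ 544.9 -222.3  138.5] max z 145.5 min 110.0
floor [537.4 135.4   9.8] max z 10.6 min 5.1
```

The top crop shows the collar bores at crop (106,97) and (93,266), with the spindle tip at (384,172). The scene crop shows them at (681,196), (637,65) and (377,122). Next I'll triangulate those and cross-check with circle fits on depth.

Run:
```python
from h import *
from scipy.optimize import least_squares
t=load('top0');s=load('scene0')
ct=lambda a,b:((a+.5)/3.3-.5+150,(b+.5)/3.3-.5+150)
cs=lambda a,b:((a+.5)/3.6-.5+140,(b+.5)/3.6-.5+160)
for k,a,b in (('med',(106,97),(681,196)),('small',(93,266),(637,65)),('tip',(384,172),(377,122))):
    p,r=tri([(t,*ct(*a)),(s,*cs(*b))]); print(k,p.round(1),np.round(r,1))
def circ(P):
    f=lambda x:np.hypot(P[:,0]-x[0],P[:,1]-x[1])-x[2]
    r=least_squares(f,[*P.mean(0)[:2],30],loss='soft_l1'); return r.x
# colour masks: brass; outer contour fit on plane z
for nm,d in(('top',t),('scene',s)):
    hsv=cv2.cvtColor(d['image'],cv2.COLOR_RGB2HSV)
    m=((hsv[...,0]>8)&(hsv[...,0]<24)&(hsv[...,1]>130)&(hsv[...,2]>60)).astype(np.uint8)
    n,l,st,c=cv2.connectedComponentsWithStats(m)
    for i in range(1,n):
        if st[i,4]>200 and 150<c[i,1]<260 and 150<c[i,0]<400:
            cn=max(cv2.findContours((l==i).astype(np.uint8),cv2.RETR_EXTERNAL,cv2.CHAIN_APPROX_NONE)[0],key=len)[:,0]
            zz= 30 if st[i,4]>900 and False else 16
            Q=np.array([onplane(d,u,v,zz) for u,v in cn]); print(nm,c[i].round(1),st[i,4],circ(Q).round(1),'z16')
            P=cloud(d)[l==i]; 
            print('  floor/depth z pct',np.nanpercentile(P[:,2],[5,25,50,75,95]).round(1))
```

```text
med [613.9 220.3  25.4] [1. 1.]
small [481.8 228.4  20.9] [0.2 0.2]
tip [551.4   3.5  89.4] [0.3 0.3]
top [259.9 239.4] 80002 [560.5  20.6 644.6] z16
  floor/depth z pct [-2.7 -0.9  0.3  1.6  3.5]
top [182.3 179.4] 735 [613.9 219.8  40.9] z16
  floor/depth z pct [13.6 15.4 16.8 18.6 37. ]
top [264.9 202.9] 1287 [552.2   3.8  53.2] z16
  floor/depth z pct [27.5 29.2 30.4 31.4 32.9]
top [178.3 230.4] 377 [481.1 228.1  29.9] z16
  floor/depth z pct [14.  15.9 17.4 34.7 38.5]
scene [265.6 172.7] 62596 [365.3 105.6 639.9] z16
  floor/depth z pct [-3.4 -1.6 -0.4  0.9  3.1]
scene [316.1 179.8] 307 [485.1 226.7  31.1] z16
  floor/depth z pct [11.9 15.4 18.3 31.8 36.2]
scene [162.4 194.9] 232 [ 419.7 -192.7   55.9] z16
  floor/depth z pct [100.3 104.  106.7 134.7 144.7]
scene [244.6 210.8] 946 [549.6   3.8  53.7] z16
  floor/depth z pct [25.8 28.4 29.5 30.6 32.2]
scene [327.6 218.1] 653 [619.1 217.6  41.6] z16
  floor/depth z pct [12.7 14.8 16.1 20.9 36.4]
```

The two views agree. The medium is at about (614,220), the small at (481.5,228) and the spindle at (551.5,3.7), with the stand yaw near -0.10. Now closer wrist views.

```bash
cat >> h.py <<'E'
def Q(th): return np.array([0,np.cos(th/2),np.sin(th/2),0])
TH=np.pi/2-0.103
E
python3 - <<'E'
from h import *
for p in ([614,220,200],[481,228,200],[551,4,200],[551,4,60],[535,-200,200],[530,-190,120]):
    for th in (TH,TH-np.pi): 
        q=env.ik(p,Q(th)); print(p,round(th,2),None if q is None else q.round(2))
env.goto([614,190,200],Q(TH)); shot('wrist','w1')
env.servo_line([552,-26,230],speed=300); shot('wrist','w2')
print(env.read_state()['clock'],env.read_state()['tool_pos'])
E
```

```text
[614, 220, 200] 1.47 [ 0.16  0.63  1.14 -0.    1.37  0.27]
[614, 220, 200] -1.67 [ 0.16  0.63  1.14 -0.    1.37 -2.87]
[481, 228, 200] 1.47 [ 0.22  0.37  1.55 -0.    1.22  0.33]
[481, 228, 200] -1.67 [ 0.22  0.37  1.55 -0.    1.22 -2.82]
[551, 4, 200] 1.47 [-0.21  0.41  1.49 -0.    1.24 -0.1 ]
[551, 4, 200] -1.67 None
[551, 4, 60] 1.47 [-0.21  0.59  1.62 -0.    0.93 -0.1 ]
[551, 4, 60] -1.67 None
[535, -200, 200] 1.47 [-0.56  0.46  1.43 -0.    1.26 -0.46]
[535, -200, 200] -1.67 [-0.56  0.46  1.43 -0.    1.26  2.68]
[530, -190, 120] 1.47 [-0.55  0.53  1.54 -0.    1.07 -0.45]
[530, -190, 120] -1.67 [-0.55  0.53  1.54 -0.    1.07  2.69]
3.1167 [552.16450495 -24.56958424 229.73959533]
```

View pics/w1.png

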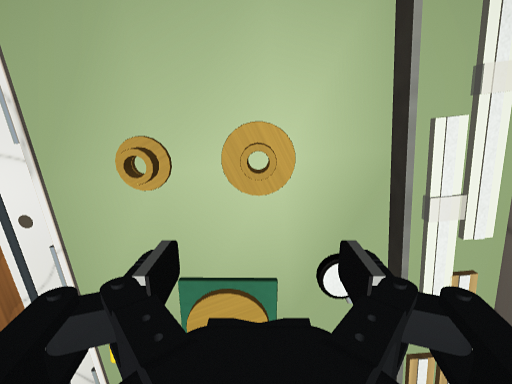

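View pics/w2.png

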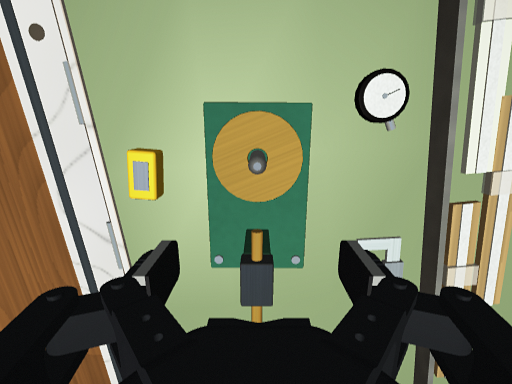

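Run:
```python
import cv2,numpy as np
a=cv2.imread('pics/w1.png'); b=cv2.imread('pics/w2.png')
z=lambda i,y,x:cv2.resize(i[y:y+80,x:x+80],(390,390),interpolation=cv2.INTER_CUBIC)
cv2.imwrite('pics/w12.png',np.vstack([np.hstack([z(a,118,218),z(a,125,100)])]))
cv2.imwrite('pics/w12b.png',np.hstack([z(b,125,218),z(b,195,218)]))
```

```text
(no output)
```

View pics/w12.png

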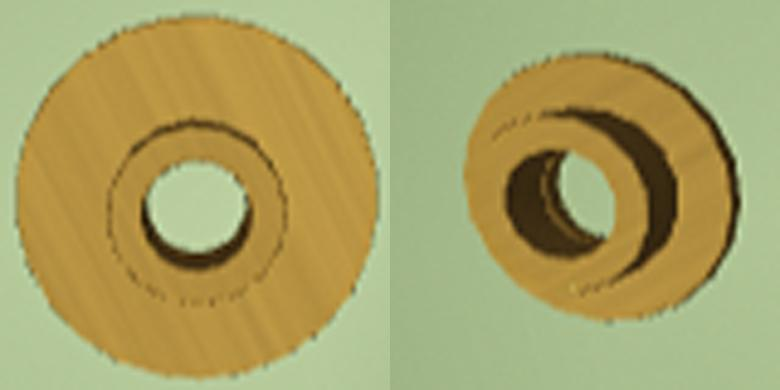

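View pics/w12b.png

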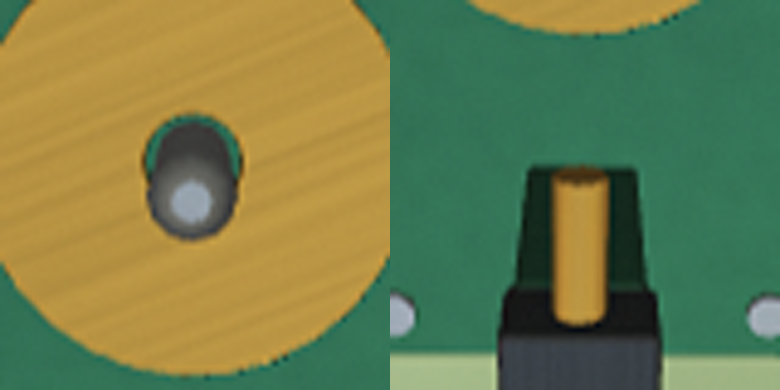

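The wrist crops show the medium bore rim at px (257.9,161.6), the small at (134.4,166.3) and the spindle tip at (256.7,165.7). I'll triangulate these with the other views.

Run:
```python
from h import *
t=load('top0');s=load('scene0');a=load('w1');b=load('w2')
ct=lambda a,b:((a+.5)/3.3-.5+150,(b+.5)/3.3-.5+150)
cs=lambda a,b:((a+.5)/3.6-.5+140,(b+.5)/3.6-.5+160)
for k,p,q,d,w,z in (('med',(106,97),(681,196),a,(257.9,161.6),36),('small',(93,266),(637,65),a,(134.4,166.3),36),('tip',(384,172),(377,122),b,(256.7,165.7),92)):
    o=[(t,*ct(*p)),(s,*cs(*q)),(d,*w)]
    x,r=tri(o); print(k,x.round(1),np.round(r,1)); x,r=tri([o[0],o[2]]); print('  top+wrist',x.round(1),np.round(r,1))
    for n in o: print('   plane',onplane(*n,z).round(1))
for v in (225,232,262,280,300): # bolt heading, rod centre at z~101/ check
    pass
P=cloud(b); print('tip depth',P[160:172,252:262,2].max(), 'large top',np.nanmedian(P[125:145,235:280,2]))
P=cloud(a); print('collar top', np.nanpercentile(P[150:180,240:276,2],[50,80,90]))
```

```text
med [614.5 219.7  26.5] [1.2 1.1 0.8]
  top+wrist [614.4 219.3  24.1] [0.7 0.7]
   plane [612.5 217.3  36. ]
   plane [620.8 217.2  36. ]
   plane [615.3 220.6  36. ]
small [480.4 227.9  23.6] [1.4 2.7 4. ]
  top+wrist [481.2 227.3  32.2] [1.6 1.6]
   plane [482.2 225.2  36. ]
   plane [493.7 222.8  36. ]
   plane [482. 229.  36.]
tip [551.9   3.7  89.7] [0.4 0.5 0.8]
  top+wrist [552.1   3.3  83.3] [0.4 0.4]
   plane [551.4   3.8  92. ]
   plane [553.4   2.9  92. ]
   plane [552.6   4.4  92. ]
tip depth nan large top 30.66690938209399
collar top [34.71041577 36.63467811 37.04518614]
```

Run:
```python
from h import *
env.goto([615,220.2,120],Q(TH))
env.servo_line([615,220.2,38],speed=120)
print(env.read_state()['tool_pos'])
env.gripper_close(); s=env.read_state(); print(s['finger_gap'],s['tool_pos'],s['wrist_force'])
env.servo_line([615,220.2,70],speed=80); shot('wrist','w3'); shot('scene','s3')
env.servo_line([615,220.2,190],speed=200); s=env.read_state(); print(s['finger_gap'],s['tool_pos'],s['wrist_force'],s['clock'])
shot('wrist','w3b')
```

```text
[615.55342595 220.13464413  38.93746661]
37.81573402329706 [615.61399692 220.2780927   38.98096876] [-0.30100181  0.03950628  5.62139229]
37.33780842665381 [614.36172488 220.06211448 188.25968886] [-0.49471964 -0.02318342 -6.99367392] 6.9333
```

View pics/w3b.png

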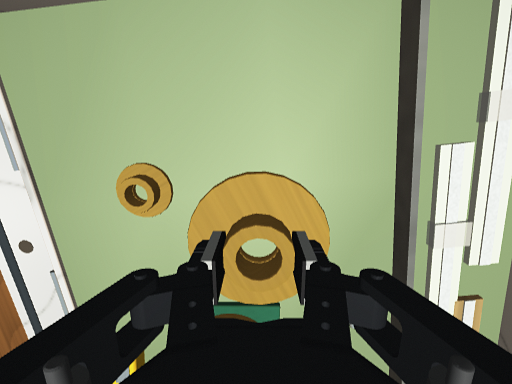

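View pics/s3.png

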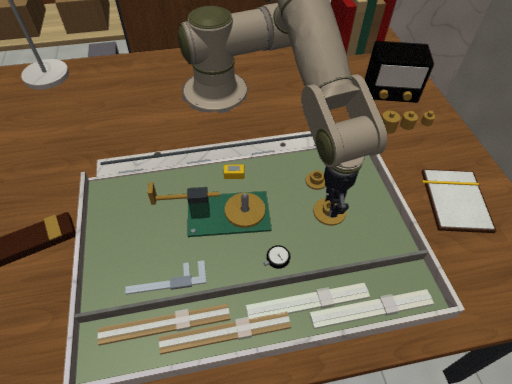

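The medium disc hangs level in the jaws, with its bore at about (259,248). I'll enlarge to measure its offset from the TCP.

Run:
```python
import cv2
a=cv2.imread('pics/w3b.png')
cv2.imwrite('pics/w3c.png',cv2.resize(a[160:310,180:340],None,fx=4,fy=4,interpolation=cv2.INTER_CUBIC))
```

```text
(no output)
```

View pics/w3c.png

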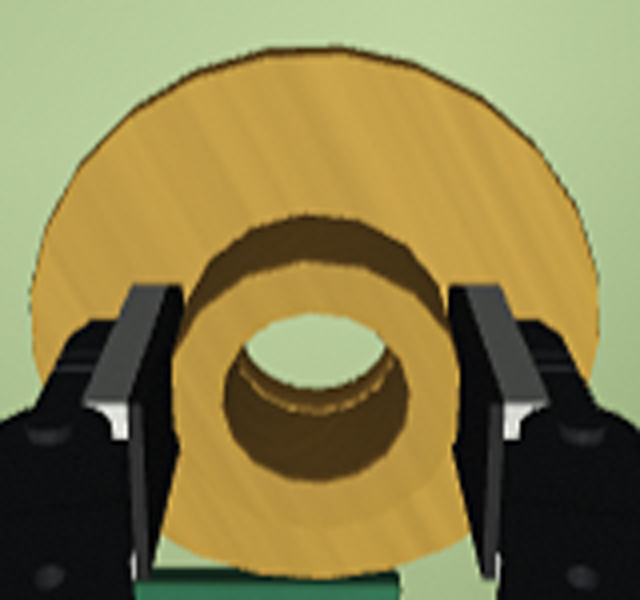

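Run:
```python
from h import *
d=load('w3b'); s=env.read_state()
for z in (182,185.3,188): print(onplane(d,258.6,258.9,z).round(1))
print(s['tool_pos'].round(1), s['orientation'])
R=lambda q:None
P=cloud(d); print(P[235,258-20],P[272,258])
```

```text
[613.5 218.7 182. ]
[613.7 220.5 185.3]
[613.8 222.  188. ]
[614.3 220.  187.9] [-0.00096935  0.74258934  0.66974456 -0.00153496]
[604.68357595 235.34102628 185.99571031] [612.04490306 208.02973211 177.21229246]
```

Run:
```python
from h import *
env.goto([552.4,3.8,190],Q(TH))
env.servo_line([552.4,3.8,131],speed=100); env.wait(0.2)
s=env.read_state(); print(s['finger_gap'],s['tool_pos'],s['wrist_force'],s['clock'])
shot('wrist','w4'); shot('scene','s4')
a=cv2.imread('pics/w4.png');b=cv2.imread('pics/s4.png')
z=lambda i,y,x,h=110,w=110:cv2.resize(i[y:y+h,x:x+w],(390,390),interpolation=cv2.INTER_CUBIC)
cv2.imwrite('pics/w4c.png',np.hstack([z(a,205,204),z(b,130,190)]))
```

```text
37.506603996534785 [552.70278374   3.77527    131.65469856] [-0.5539954   0.60357045 -6.14425632] 8.825
```

View pics/w4c.png

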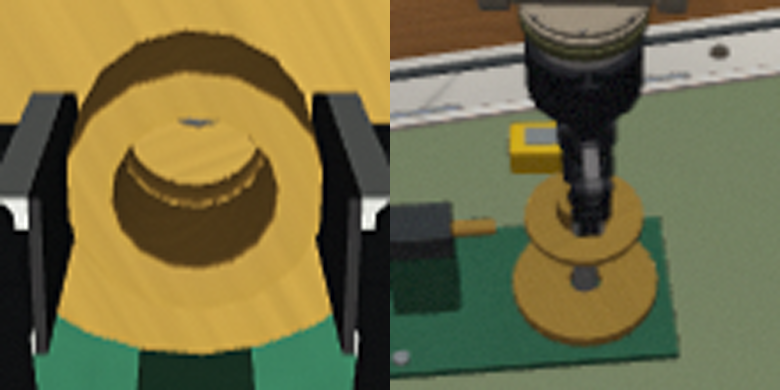

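Run:
```python
from h import *
d=load('w4'); T=np.linalg.inv(d['T'])
def pr(p):
    c=T[:3,:3]@p+T[:3,3]; u=d['mtx']@c/c[2]; return ((u[:2]-[204,205]+.5)*390/110).round(0)
for p in ([552.4,3.8,92],[552.4,-.2,92],[552.4,7.8,92],[552.4,3.8,131.6-3],[552.4,15.8,128.6],[552.4,-8.2,128.6],[552.4,15.8,100.6],[552.4,-8.2,100.6]): print(p,pr(np.array(p)))
```

```text
[552.4, 3.8, 92] [197.  99.]
[552.4, -0.2, 92] [199. 118.]
[552.4, 7.8, 92] [195.  79.]
[552.4, 3.8, 128.6] [198. 195.]
[552.4, 15.8, 128.6] [190. 121.]
[552.4, -8.2, 128.6] [206. 266.]
[552.4, 15.8, 100.6] [190.  54.]
[552.4, -8.2, 100.6] [204. 179.]
```

The bore's edges and the tip's edge are both shifted by about the same amount from my predictions, so disc and spindle agree to roughly 1 mm. I'll lower it in steps while watching the force.

```bash
cat >> h.py <<'E'
def lower(x,y,z0,z1,step=4,speed=60,lim=12):
    f0=env.read_state()['wrist_force']
    z=z0
    while z>z1:
        z=max(z-step,z1); env.servo_line([x,y,z],speed=speed)
        s=env.read_state(); f=s['wrist_force']-f0
        print(round(z,1),s['tool_pos'].round(1),f.round(1))
        if np.linalg.norm(f)>lim: print('force stop'); return False
    return True
E
python3 - <<'E'
from h import *
print(lower(552.4,3.8,131,64,step=6)); print(env.read_state()['clock'])
E
```

```text
125 [552.1   3.8 124.5] [-0.1 -0.8  0.3]
119 [552.1   3.8 118.5] [-0.1 -0.1  1.3]
113 [552.2   3.8 112.6] [ 0.7 -1.1  1.1]
107 [552.2   3.8 106.6] [ 0.1 -0.4 -0.1]
101 [552.2   3.8 100.6] [ 1.2 -0.8  0.9]
95 [552.2   3.8  94.5] [-0.2 -0.3  0.1]
89 [552.2   3.8  88.6] [ 0.  -0.9  0.7]
83 [552.2   3.9  82.6] [ 0.1 -0.3  0.5]
77 [552.1   3.8  76.6] [ 0.7 -0.2  0.7]
71 [552.2   3.8  70.6] [ 0.4 -0.1  1.1]
65 [552.2   3.8  64.6] [ 0.8 -0.5  0.3]
64 [552.4   3.8  64. ] [ 0.9 -0.9 -0.1]
True
11.925
```

Run:
```python
from h import *
print(lower(552.4,3.8,64,58,step=0.7,speed=20,lim=9)); print(env.read_state()['clock'])
```

```text
63.3 [552.4   3.8  63.3] [-0.3 -0.6  0.8]
62.6 [552.4   3.8  62.6] [-1.2 -1.   0.3]
61.9 [552.4   3.8  61.8] [-0.5  0.2  0.2]
61.2 [552.4   3.8  61.2] [-0.7  0.3  0.3]
60.5 [552.4   3.8  61. ] [-5.2  0.   9.4]
force stop
False
13.175
```

Contact came at z=61, as predicted. Release, retreat and look.

Run:
```python
from h import *
env.let_go(); s=env.read_state(); print(s['finger_gap'],s['tool_pos'],s['wrist_force'])
env.servo_line([552.4,3.8,100],speed=80); env.servo_line([552,-26,230],speed=250)
shot('wrist','w5'); shot('scene','s5')
env.goto([482,200,200],Q(TH)); shot('wrist','w6'); print(env.read_state()['clock'])
shot('top','t5')
a=cv2.imread('pics/w5.png');b=cv2.imread('pics/s5.png');c=cv2.imread('pics/w6.png')
z=lambda i,y,x,h=110,w=110:cv2.resize(i[y:y+h,x:x+w],(390,390),interpolation=cv2.INTER_CUBIC)
cv2.imwrite('pics/w5c.png',np.hstack([z(a,105,204),z(b,160,190)]))
cv2.imwrite('pics/w6c.png',z(c,110,204))
```

```text
85.61176181273942 [552.49000556   3.77413145  60.52613286] [-0.26515385 -0.51390748 -0.86485115]
16.125
```

View pics/w5c.png

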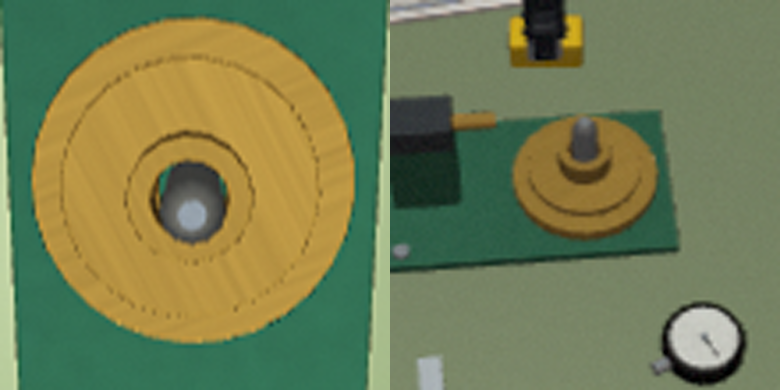

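View pics/w6c.png

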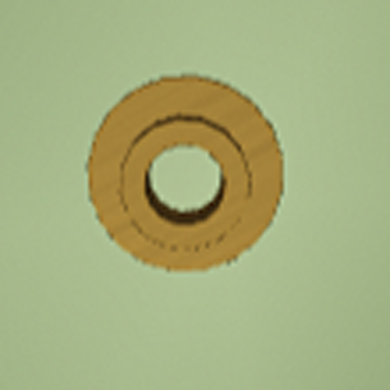

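The medium disc is seated flat round the spindle. The small disc's bore rim is at px (255.8,161.5) in the new wrist view.

Run:
```python
from h import *
p=onplane(load('w6'),255.8,161.5,36); print(p, env.read_state()['tool_pos'])
x,y=p[:2]
env.servo_line([x,y,120],speed=250)
env.servo_line([x,y,38],speed=120)
env.gripper_close(); s=env.read_state(); print(s['finger_gap'],s['tool_pos'],s['wrist_force'])
env.servo_line([x,y,60],speed=80)
env.servo_line([x,y,195],speed=250);env.wait(.2); s=env.read_state(); print(s['finger_gap'],s['tool_pos'],s['wrist_force'],s['clock'])
shot('wrist','w7')
cv2.imwrite('pics/w7c.png',cv2.resize(cv2.imread('pics/w7.png')[160:310,180:340],None,fx=4,fy=4,interpolation=cv2.INTER_CUBIC))
```

```text
[482.04579205 229.1150718   36.        ] [482.72511634 198.85766141 200.01775034]
38.148771878566784 [482.39678424 229.19466284  38.83357414] [-1.73989448 -1.28920802  7.30423346]
37.90669722058055 [481.51815576 228.9537095  193.41727094] [-0.41762196  0.49515183 -3.33005209] 19.3333
```

View pics/w7c.png

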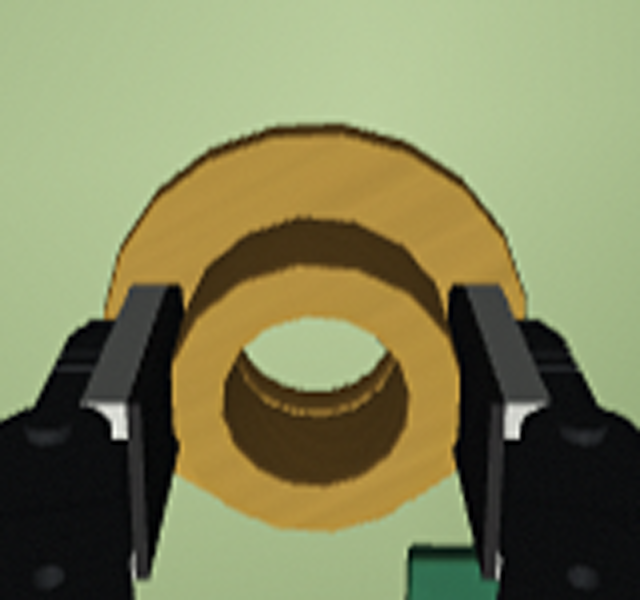

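The grip matches the medium's: bore at (316,400) against (316,397). I'll use the same target, with seating expected at TCP z≈89.

Run:
```python
from h import *
env.goto([552.4,3.8,190],Q(TH))
env.servo_line([552.4,3.8,132],speed=120); env.wait(0.2)
ok=lower(552.4,3.8,132,92,step=5,speed=50)
if ok: lower(552.4,3.8,92,86,step=0.7,speed=20,lim=9)
print(env.read_state()['clock'])
shot('scene','s8');shot('wrist','w8')
```

```text
127 [552.2   3.8 126.7] [ 0.7 -0.4 -0.2]
122 [552.2   3.8 121.6] [ 0.4 -0.2  1.6]
117 [552.2   3.8 116.6] [ 0.8 -0.2 -0.7]
112 [552.2   3.8 111.6] [ 0.1  0.6 -0.2]
107 [552.2   3.8 106.6] [ 1.2 -0.6  0.1]
102 [552.2   3.8 101.7] [ 1.2 -1.6  0.2]
97 [552.2   3.8  96.7] [ 0.7 -0.1 -0. ]
92 [552.2   3.8  91.6] [ 0.6 -0.5  0.6]
91.3 [552.4   3.8  91.4] [ 0.6  0.8 -0.3]
90.6 [552.4   3.8  90.6] [ 0.6  0.  -1.2]
89.9 [552.4   3.8  89.9] [ 0.2 -0.4 -1.1]
89.2 [552.4   3.8  89.2] [-0.3  0.2 -1.5]
88.5 [552.5   3.8  88.9] [-2.2 -0.1  4.6]
87.8 [552.5   3.8  88.8] [-5.2  0.4 12.5]
force stop
24.65
```

Run:
```python
from h import *
env.servo_line([552.4,3.8,88.6],speed=20)
env.let_go(); s=env.read_state(); print(s['finger_gap'],s['tool_pos'],s['wrist_force'])
env.servo_line([552.4,3.8,130],speed=80); env.servo_line([552,-26,230],speed=250)
shot('wrist','w9'); shot('scene','s9')
env.goto([540,-240,260],Q(TH)); shot('wrist','w10'); shot('scene','s10'); print(env.read_state()['clock'])
a=cv2.imread('pics/w9.png');b=cv2.imread('pics/s9.png')
z=lambda i,y,x,h=110,w=110:cv2.resize(i[y:y+h,x:x+w],(390,390),interpolation=cv2.INTER_CUBIC)
cv2.imwrite('pics/w9c.png',np.hstack([z(a,105,204),z(b,160,190)]))
```

```text
85.59811177749306 [552.42788716   3.77730575  88.56479607] [0.7877318  0.1498129  0.42694092]
27.8417
```

View pics/w9c.png

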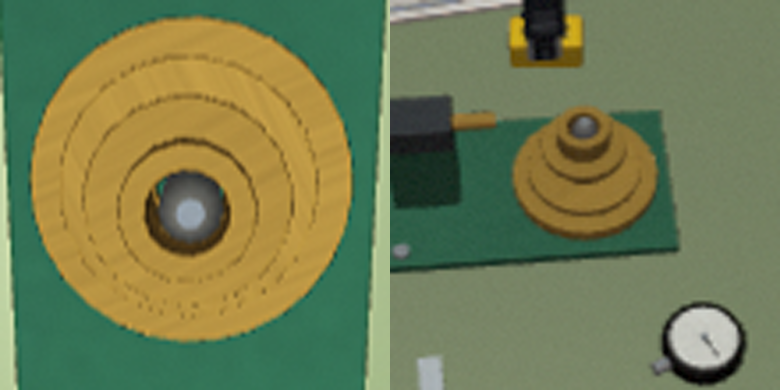

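View pics/w10.png

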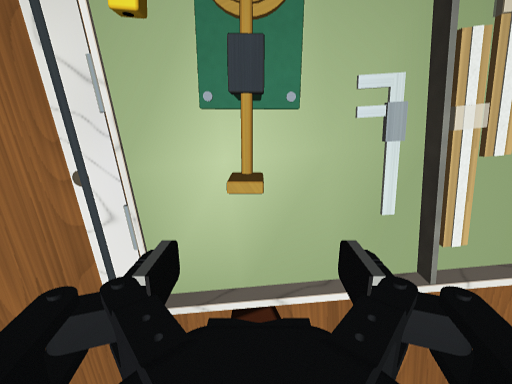

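All three discs are stacked flat with the spindle centred. In w10 the lug's top back edge is at row ~193, spanning columns 227–264. Measure it now.

Run:
```python
from h import *
d=load('w10');t=load('t5')
for u in (227.5,245.5,263.5):
  print(onplane(d,u,193,145).round(1))
print('top view back edge')
# top crop lug back edge crop x~726,y 179..227
ct=lambda a,b:((a+.5)/3.3-.5+150,(b+.5)/3.3-.5+150)
for q in ((726,180),(724,227)): print(onplane(load('top0'),*ct(*q),145).round(1))
p,r=tri([(d,245.5,193),(load('top0'),*ct(725,203))]);print(p.round(1),np.round(r,1))
P=cloud(d);print('lug top depth z',np.nanmedian(P[184:192,232:260,2]))
# rod heading
for v in (20,110,165): print(onplane(d,246,v,107).round(1))
im=d['image'];hsv=cv2.cvtColor(im,cv2.COLOR_RGB2HSV)
for v in (110,130,150,165):
    m=np.where((hsv[v,200:290,1]>130)&(hsv[v,200:290,0]<26))[0]; u=200+m.mean(); print(v,u,len(m),onplane(d,u,v,105).round(1))
for th in (TH,): 
    for p in ([528,-250,140],[528,-252,140]): q=env.ik(p,Q(th)); print(q)
```

```text
[ 511.8 -228.2  145. ]
[ 528.3 -229.9  145. ]
[ 544.8 -231.6  145. ]
top view back edge
[ 543.  -230.3  145. ]
[ 510.7 -228.   145. ]
[ 527.4 -232.7  133.9] [0. 0.]
lug top depth z 145.5914238226817
[544.4 -78.9 107. ]
[ 535.5 -155.9  107. ]
[ 529.3 -209.7  107. ]
110 246.0 11 [ 535.4 -155.7  105. ]
130 246.0 11 [ 533.3 -174.8  105. ]
150 246.0 11 [ 531.  -194.6  105. ]
165 246.5 10 [ 529.7 -210.   105. ]
[-6.42627671e-01  5.43863867e-01  1.45524610e+00 -4.44089210e-16
  1.14248269e+00 -5.39627671e-01]
[-6.45419192e-01  5.45591098e-01  1.45238192e+00 -4.44089210e-16
  1.14361964e+00 -5.42419192e-01]
```

Run:
```python
from h import *
yaw=-0.103; ey=np.array([-np.sin(yaw),np.cos(yaw)]); o=np.array([552.2,3.8])
W=lambda y,z:[*(o+ey*y),z]
env.gripper_close(); print(env.read_state()['finger_gap'])
env.goto(W(-268,200),Q(TH)); env.servo_line(W(-268,134),speed=120); env.wait(.2)
f0=env.read_state()['wrist_force']; y=-268
while y<-160:
    y+= 6 if y<-180 else 1.5
    env.servo_line(W(y,134),speed=60 if y<-180 else 25)
    s=env.read_state(); f=s['wrist_force']-f0; ya=(s['tool_pos'][:2]-o)@ey
    print(round(y,1),round(ya,1),round(s['tool_pos'][2],1),f.round(1))
    if -f[:2]@ey>14 or np.linalg.norm(f)>25: print('stop');break
print(s['clock']); shot('wrist','w11');shot('scene','s11')
```

```text
0.12373694643283685
-262 -261.6 134.2 [-0.4  1.  -1.4]
-256 -255.6 134.0 [ 0.1  1.3 -0.5]
-250 -249.7 134.0 [-0.7  0.8 -0.7]
-244 -243.7 134.0 [-0.2  0.9  0.2]
-238 -237.6 134.0 [-0.3  1.1 -0.5]
-232 -231.5 134.0 [-0.6  1.2 -1.4]
-226 -225.5 134.0 [-0.1  1.1  0. ]
-220 -219.5 134.0 [-0.2  0.9 -1.3]
-214 -213.5 134.0 [ 0.6  1.5 -0.7]
-208 -207.5 134.0 [-0.7  1.1 -0.2]
-202 -201.5 134.0 [-0.9 -0.4 -0.9]
-196 -195.6 134.0 [ 0.5  1.4 -0.7]
-190 -189.5 134.0 [ 0.   1.8 -0.9]
-184 -183.5 134.0 [-0.2  0.1 -0.6]
-178 -177.7 134.0 [-0.2  0.6 -0.4]
-176.5 -176.4 134.0 [-0.4  1.2 -0.8]
-175.0 -174.9 134.0 [ 1.1 -0.4 -1.3]
-173.5 -173.4 134.0 [ 0.   0.6 -0.3]
-172.0 -171.8 134.0 [ 0.1  0.4 -1.1]
-170.5 -171.7 134.0 [-1.6 -7.  -1.8]
-169.0 -171.6 134.1 [ -3.2 -14.7  -3.7]
stop
35.2667
```

View pics/s11.png

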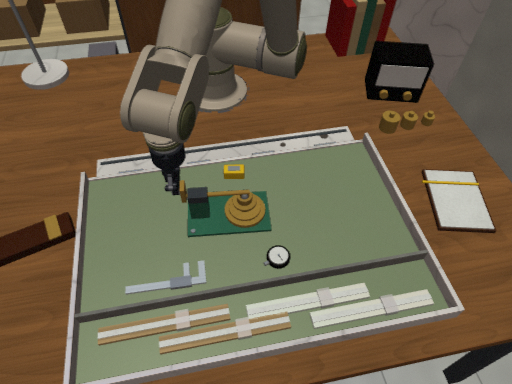

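The bolt came up against a firm stop, with the lug about at the post. Back off and check.

Run:
```python
from h import *
yaw=-0.103; ey=np.array([-np.sin(yaw),np.cos(yaw)]); o=np.array([552.2,3.8])
W=lambda y,z:[*(o+ey*y),z]
env.servo_line(W(-195,134),speed=60); env.servo_line(W(-195,230),speed=200)
env.let_go()
env.goto([545,-60,260],Q(TH)); shot('wrist','w12')
env.goto([330,-150,300],Q(TH)); env.wait(.3); shot('top','t12');shot('scene','s12')
s=env.read_state(); print(s['clock'],s['wrist_force'])
a=cv2.imread('pics/w12.png');b=cv2.imread('pics/s12.png');c=cv2.imread('pics/t12.png')
z=lambda i,y,x,h,w,H=390:cv2.resize(i[y:y+h,x:x+w],(H,H*h//w),interpolation=cv2.INTER_CUBIC)
cv2.imwrite('pics/w12c.png',np.hstack([z(a,100,180,150,150),z(b,130,150,150,150)]))
cv2.imwrite('pics/t12c.png',z(c,120,140,150,260,780))
```

```text
39.3583 [-0.37685618 -0.03682443 -0.50103873]
```

View pics/w12c.png

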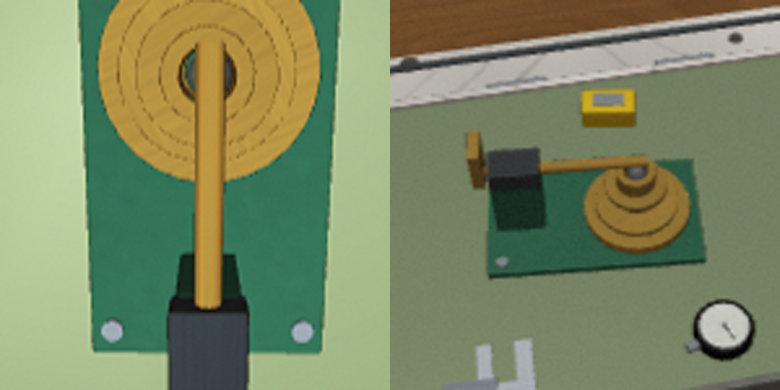

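View pics/t12c.png

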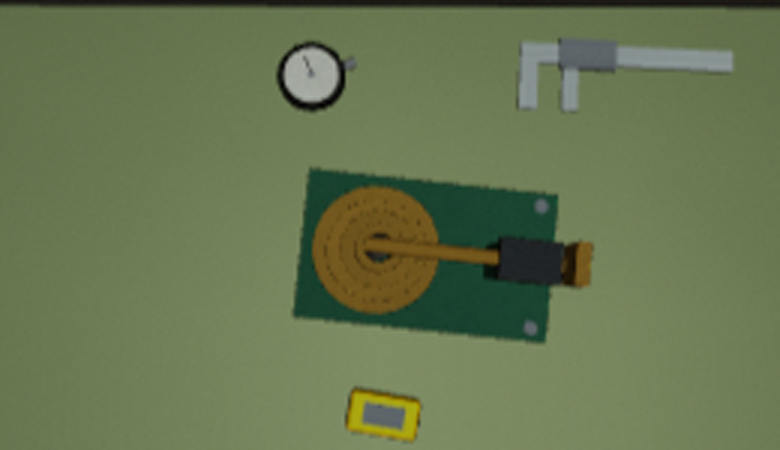

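Run:
```python
from h import *
yaw=-0.103; ey=np.array([-np.sin(yaw),np.cos(yaw)]); o=np.array([552.2,3.8])
d=load('w12');t=load('t12');s=load('s12')
print('tip wrist',[((onplane(d,180+210*150/390-.5,100+v*150/390-.5,z)[:2]-o)@ey).round(1) for v,z in ((36,107),(42,101))])
print('tip top',((onplane(t,140+364/3-.5,120+243/3-.5,101)[:2]-o)@ey).round(1))
print('lug back top',((onplane(t,140+592/3-.5,120+264/3-.5,145)[:2]-o)@ey).round(1))
a=load('top0')['image'].astype(int);b=t['image'].astype(int)
D=np.abs(a-b).sum(2)
for n,(y0,y1,x0,x1) in dict(sw=(130,160,228,262),cal=(128,160,308,390),sharp=(246,270,252,284)).items(): print(n,D[y0:y1,x0:x1].max(),D[y0:y1,x0:x1].mean().round(2))
```

```text
tip wrist [np.float64(14.6), np.float64(12.6)]
tip top 12.9
lug back top -159.7
sw 16 4.06
cal 14 3.99
sharp 12 4.4
```

The bolt tip is about 12.6–14.6 mm past the axis (12 mm when home), and the bystanders haven't moved. The gripper is open and clear, so I'm handing in.

Run:
```python
from h import *
env.finish_job()
```

```text
the job is handed in; nothing more can be done
```

The job is handed in at about 39 s of the 72 s allowed. I threaded the medium disc and then the small one onto the spindle, collars up, lowering each until it touched down. I then pushed the bolt home by its lug and let go.

- **Discs:** The medium touched down at TCP z = 61.0 and the small at 88.8, against 61 and 88.85 predicted. After each release the pictures showed the discs stacked flat and centred on the spindle.
- **Bolt:** It came up against a firm stop at about 15 N. Its tip measures 12.6–14.6 mm past the spindle's axis (12 mm is home), within the calibration error of about 2 mm.
- **Bystanders:** The stopwatch, caliper and pencil sharpener showed no change between the first and last top pictures.
- **Robot:** At the end the gripper was open and clear of everything, with the wrist force near zero.
- **Disagreements:** Triangulated heights came out low by up to about 15 mm. I relied on depth readings, the stated heights and the contacts instead. The scene camera's positions for the two loose discs at the stated height were up to 12 mm off in x, so I set the final aim mainly from the wrist and top views.

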